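# Shut the tagged air valve in the bench service duct

## Task

Shut off the compressed air to the tester: with the fingertips against its upright lip, push the loose aluminium cover of the grey service duct all the way to the left (as seen from the robot), then push the handle of the tagged valve (the one with the round metal disc under its nut) round to the left until it is fully shut. Push only: do not lift the cover or pick anything up. Leave the cover slid open and lying flat, the other valve open, and the things on the bench and in the duct where they are.

Things in the scene. Friction and masses are not known exactly. Their poses are not given: they have to be found in the camera images.
- duct: Grey sheet-steel service duct fixed on the bench, 170 (x) x 530 (y) x 100 high, walls 5; origin under its centre, own x away from the robot (turned up to 0.2 rad), y left along it, z up. Left part (own y -10 to 260) closed by a screwed plate. Copper pipes 14 thick leave its front 36 above the bench and drop to it 107 in front of the duct's centre-line.
- duct_opening (a point): Centre of the duct's open right part (own y -260 to -10, 137 wide in x), at the level of the two ledges the cover runs on, 90 above the bench; axes as the duct's. Guide lips and end plates rise 10 above the ledges. A brass and aluminium manifold lies inside.
- cover: Loose aluminium plate 156 (x) x 256 (y) x 4, 0.35 to 0.7 kg, lying on the ledges between the guide lips (2 play each side); origin at the centre of its underside, axes as the duct's. Starts over the opening (y -130 to -112 in the duct's frame), slides left until it meets the left end plate at y = +132. 2 to 5 N moves it.
- cover_lip (a point): Centre of the cover's upright lip, an aluminium angle fixed across the middle of the cover: 110 long in x, 5 thick in y, its top 22 above the plate; this point lies 11 under the top, 11 above the plate's upper face, 105 above the bench. Push on its right (-y) face.
- tagged_axis (a point): On the vertical spindle of the tagged valve, at its handle's mid height (73 above the bench). One of two like brass ball valves under the cover, at duct x +25 and y -198 or -100, either way round; it alone wears a plain steel disc, 34 across, under the spindle nut (nut top 10 above this point). More than 15 from the spindle nothing under the handle is higher than 51 above the bench.
- tagged_lever (a joint): Angle of the tagged valve's handle, rad: 0 = fully open, handle in line with its pipe, pointing to the robot (duct -x); pushed clockwise seen from above, its end going left, to 1.57 = fully shut at a hard stop, handle pointing left (duct +y). Stays where it is left; about 5 N moves it at 50 from the spindle. Starts at 0 to 0.15.
- tagged_grip (a point): Point on the middle line of the tagged valve's handle, 50 from the spindle, 73 above the bench. The handle is a straight black sleeve 15 wide and 10 high (68 to 78 above the bench), ending 72 from the spindle. The point turns with it, its own -x pointing to the handle's end.
- plain_axis (a point): The same point on the spindle of the other, untagged valve (only a small nut on top).
- plain_lever (a joint): Angle of the untagged valve's handle, same sense; starts at 0 to 0.15 (open) and is to stay so.
- nipple: Spare brass pipe nipple, 24 across, 30 high, standing loose on the duct's floor between the valves; origin under its centre.
- jar: White screw-top sample jar, 60 across, 75 high, standing on the bench in front of the duct; origin under its centre.
- spanner: Steel spanner about 180 long lying on the bench in front of the duct, its own x along it.
- weight: Steel calibration weight with a knob, 38 across, 68 high, behind the duct; origin under its centre.
- clamp: Small black specimen clamp with a screw, 50 x 90 (plus its knob) x 54 high, behind the duct; origin under its base.
- tray: Shallow steel tray with three white specimens, 100 x 140 x 22, on the bench at the duct's left end; origin under its centre.

How it is judged:
By the outcome, as a careful person would: the job done as asked, in the order asked, and still so for the second after the job is handed in, with the robot touching nothing.
It also fails if it takes over 48 s, if anything falls off the work surface, if the arm or the gripper's body presses on something with over 40 N, if the wrist force passes 120 N, or if a joint passes its speed limit or range.

## Robot

A 6-joint arm with a two-finger parallel gripper is mounted at the origin on the work surface. World frame = base frame: x ahead of the robot, y to its left, z up, the work surface at z = 0. Lengths are in m, angles in degrees, forces in N, time in s.
With the tool pointing down it reaches from about 0.35 to 0.975 m from the base axis. Payload 4.9 kg.
Tool frame: the origin (TCP) lies between the finger pads; the fingertips stand 14 mm ahead of it and the grasp point (between the pads) lies 5 mm behind it; y points along the fingers, x is the direction in which the jaws open and shut, and the axes are right-handed (so a half turn about y gives the same grasp; the last joint's range is limited). The gripper opens to 85 mm and grips with 20 to 120 N. Pads are 22 mm wide; open, the fingers measure 114 mm over their backs; the gripper's body (76 mm by 85 mm) begins 54 mm behind the grasp point. The pads swing forward as they close: fully open they stand 13 mm farther back than shut.
Start: joints at [-77.349, 3.019, 92.412, -0, 84.569, -6.818], TCP at [0.208, -0.589, 0.245] pointing down, gripper open.
Joint ranges: [-172.51, 172.51], [-57.92, 126.97], [3.15, 148.05], [-58.71, 238.71], [5.1, 150.11], [-179.66, 179.66]. Speed limits (degrees/s): [147.25, 147.25, 180, 180, 180, 180].

## Interface

Orientations are given as [roll, pitch, yaw] about the fixed x, y, z axes, in that order (R = Rz(yaw) Ry(pitch) Rx(roll)).
In Python, from plant import manip gives the robot as it stands.
- The arm moves only by the shell command python3 -m crank 'ROWS' [FORCE]. ROWS is JSON, one flat list of numbers, 7 for each row, row after row: the turn, a rotation vector about the tool's x, y, z as a fraction of full scale, then the shift along the tool's x, y, z as a fraction of full scale, then the opening, from -1 (shut) to 1 (fully open). A call has exactly 10 rows; each row is the pose to reach, as a shift and turn from the pose commanded when the call began, along the tool's axes at that moment; what a row does not reach only later rows make up. Full scale, the value 1, is 0.6 m for a shift and 90 degrees for a turn. A row lasts 1/12 s, in which the tool goes at most 41.7 mm and 7.16 degrees, less where a joint would pass 70% of its speed; a pose out of reach is approached as far as the arm can. A call with a number of a shift or a turn outside -1 to 1 is refused whole. A call with a gripper value outside its range is refused whole. The fingers move at their own pace and stop on an object; FORCE is the grip in N (left out, the last holds). Time passes only in rows, so rows that repeat a pose let the fingers close, or fill a call up. It gives the time, the measured TCP pose, the force and the opening at its end, in the units of the state.
- manip.get_state(): the state, without advancing time (a new reading comes with each control period).
- manip.camera(name): name is "side" or "top"; returns a dict with "image" (480x640x3 uint8, red, green, blue), "range_z" (480x640 float32, m along the optical axis (not along the pixel's ray), 0 where there is no reading), "fovy" (degrees; the focal length in pixels is half the picture's height over the tangent of half this angle, whatever the lens; pixels are square), "cx", "cy" (the principal point, pixels), "k1" (the pictures are not rectified: a ray, as slopes to the right and down, at radius r is drawn at 1 + k1 r^2 times it, then the intrinsics apply), "xyz" and "orientation" of the camera in the world. Camera axes: x right, y down, z forward; pixel columns grow to the right and rows downward; lengths in m; the calibration is good to about 2 mm. A picture is of the moment at which its call begins.
- manip.close_job(): hands the job in, once; it reports no verdict.
Trained networks look in a picture, given as the dict that the camera call returned (one of the last four; its "shot" number tells which), for a name from the list of things; names that differ only in an ending like _2 or _b are one class to them, and where a whole thing is asked for, a point or a joint stands for the part that bears it (a point fixed in the world has none). Each returns a list of dicts, best first, with "p" (0 to 1); they miss things now and then, are a little off and sometimes report something else, mostly with a low value. They report only what shows in the picture. A call takes as long as a camera call.
- manip.boxes_of(target, picture): "extent" ([left, top, right, bottom] in pixels, round what is visible of it).
- manip.cut_out(target, picture): "pixels" (480x640 bool, what is visible of it) and "extent" ([left, top, right, bottom] in pixels, round what is visible of it).
The state is a dict: "time_s": time; "joint_pos": joint angles; "dq": joint speeds; "effort": joint torques, N m; "eef_pos": TCP position; "eef_rot": TCP orientation; "force": force on the tool from outside, world axes, zero at the start; "ft_torque": the same for the moment, N m; "width": opening from 0.0 (shut) to 1.0 (fully open).
Only numpy, scipy, OpenCV 4.12 (cv2) and the standard library are available. Lean on these libraries where they do the work, as an engineer would, in place of code of your own. Each camera call takes 0.05 s, during which the arm holds its last target.

## Working session

There is one attempt and no reset: what is moved stays moved. The work goes in short steps, Python scripts to look and compute and a shell command to move; the robot and the scene stay as the last step left them, time stands still between calls to the robot, and variables do not carry over. Pictures are saved under pics/ and viewed, and the job is handed in when it is done.

```bash
ls; mkdir -p pics
python3 - <<'E'
from plant import manip
import cv2,pickle
s=manip.get_state();print(s)
for n in("top","side"):
    c=manip.camera(n);print({k:v for k,v in c.items() if k not in("image","range_z")})
    cv2.imwrite(f"pics/{n}0.png",c["image"][:,:,::-1]);pickle.dump(c,open(f"{n}0.pkl","wb"))
E
```

```text
pics
{'time_s': 0.0, 'joint_pos': array([-7.73491558e+01,  3.05841660e+00,  9.24928498e+01,  8.58719153e-04,
        8.45676020e+01, -6.81767068e+00]), 'dq': array([-0.10677036,  0.0267796 , -0.05100328,  0.04756133, -0.03523985,
       -0.03039509]), 'effort': array([ 4.21459281e-04, -3.93675113e+01, -3.70178711e+01, -9.72399948e-05,
        6.91576468e-03, -2.46766353e-05]), 'eef_pos': array([ 0.20818409, -0.58867853,  0.24404255]), 'eef_rot': array([-89.98504043,   0.11792645, -70.53155188]), 'force': array([-0.52960905,  0.42862837,  0.45219806]), 'ft_torque': array([ 0.01347   ,  0.02001424, -0.01077586]), 'width': 0.9979233582655586}
{'fovy': 49.793630229857364, 'cx': 317.11014675929647, 'cy': 245.57863135372537, 'k1': -0.010403267647817176, 'xyz': array([0.54091744, 0.09996832, 1.09787359]), 'orientation': array([-176.7232822 ,   -1.22004819,  -90.56765006]), 'shot': 1}
{'fovy': 45.10055026374717, 'cx': 310.7205282919565, 'cy': 235.7523083826762, 'k1': -0.04167498688965777, 'xyz': array([ 0.57429932, -0.89687596,  0.66506014]), 'orientation': array([-120.59497371,    0.33918592,   -2.35964179]), 'shot': 2}
```

View pics/top0.png

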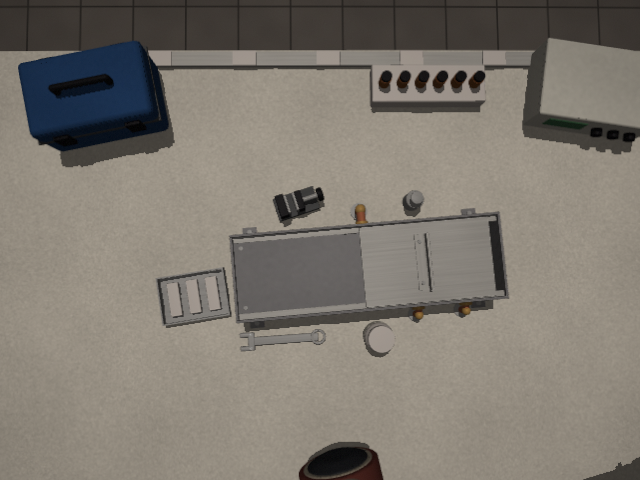

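View pics/side0.png

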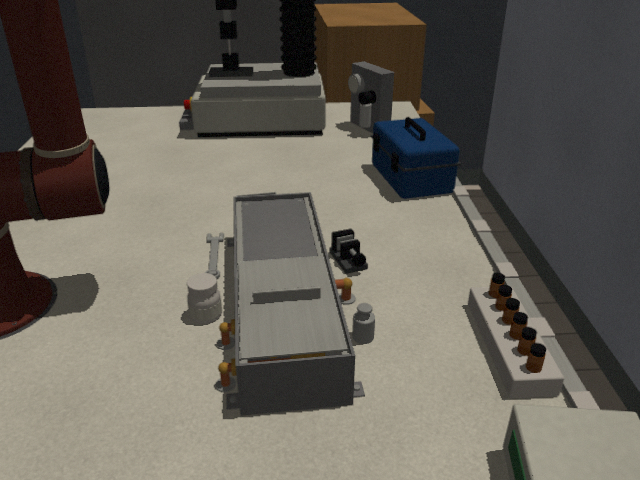

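The top view shows the duct from (232,235) to (507,298), with the lip near (424,262). The jar is at (379,338) and the weight at (414,202). Next I fit the duct pose from depth.

```bash
cat > h.py <<'E'
import numpy as np,cv2,pickle
from scipy.spatial.transform import Rotation as Ro
def K(c):
    f=240/np.tan(np.radians(c["fovy"]/2)); return np.array([[f,0,c["cx"]],[0,f,c["cy"]],[0,0,1.]])
def cloud(c):
    u,v=np.meshgrid(np.arange(640.),np.arange(480.))
    p=cv2.undistortPoints(np.stack([u,v],-1).reshape(-1,1,2),K(c),np.array([c["k1"],0,0,0,0.])).reshape(480,640,2)
    z=c["range_z"]; P=np.dstack([p*z[...,None],z])
    R=Ro.from_euler("xyz",c["orientation"],degrees=True).as_matrix()
    W=P@R.T+c["xyz"]; W[z==0]=np.nan
    return W
def proj(c,X):
    R=Ro.from_euler("xyz",c["orientation"],degrees=True).as_matrix()
    P=(np.atleast_2d(X)-c["xyz"])@R; d=P[:,:2]/P[:,2:]
    r2=(d**2).sum(1,keepdims=True); d=d*(1+c["k1"]*r2)
    k=K(c); return d*k[0,0]+k[:2,2]
def duct(o,th,X): # duct->world
    X=np.atleast_2d(X); R=np.array([[np.cos(th),-np.sin(th)],[np.sin(th),np.cos(th)]])
    return np.c_[X[:,:2]@R.T+o,X[:,2]]
E
python3 - <<'E'
from h import *
for n in("top","side"):
    c=pickle.load(open(n+"0.pkl","rb"));W=cloud(c)
    b=np.nanmedian(W[...,2][300:460,30:140]) if n=="top" else 0
    print(n,"bench z",b)
    m=(W[...,2]>.08)&(W[...,2]<.125)&(abs(W[...,0]-.56)<.2)&(W[...,1]>-.4)&(W[...,1]<.4)
    k,lab,st,ce=cv2.connectedComponentsWithStats(m.astype(np.uint8))
    i=1+st[1:,4].argmax();m=lab==i
    p=W[m];print(st[i],cv2.minAreaRect(p[:,:2].astype(np.float32)))
    for q in [(262,424),(262,429),(262,390),(262,460),(260,300)] if n=="top" else[]: print(q,W[q])
E
```

```text
top bench z -0.00023674309781807068
[  230   212   279   111 23421] ((0.5567188858985901, -0.022425562143325806), (0.17053654789924622, 0.5300615429878235), 4.598097801208496)
(262, 424) [ 0.56426865 -0.13001531  0.094937  ]
(262, 429) [ 0.56365188 -0.13441858  0.11751595]
(262, 390) [ 0.56493158 -0.06372242  0.09358431]
(262, 460) [ 0.56368891 -0.20194908  0.09079683]
(260, 300) [0.5705766  0.11155641 0.08966083]
side bench z 0
[  233   192   122   185 17500] ((0.5535421967506409, -0.02215173840522766), (0.17047801613807678, 0.5374694466590881), 4.538615703582764)
```

Run:
```python
from plant import manip
from h import *
c=manip.camera("top");pickle.dump(c,open("top1.pkl","wb"));W=cloud(c)
for n in["duct","cover","cover_lip","jar","spanner","weight","clamp","tray"]:
    for r in manip.cut_out(n,c)[:2]:
        p=W[r["pixels"]];p=p[~np.isnan(p[:,0])]
        print(n,round(r["p"],2),np.round(r["extent"]),np.round(np.median(p,0),4),cv2.minAreaRect(p[:,:2].astype(np.float32)), np.percentile(p[:,2],98))
```

```text
duct 0.66 [404. 192. 425. 212.] [ 0.6915 -0.1193  0.0472] ((0.6946126222610474, -0.12410224974155426), (0.04288322851061821, 0.035023972392082214), 29.129072189331055) 0.07031489181578907
duct 0.62 [227. 207. 508. 329.] [0.5484 0.0885 0.0893] ((0.5716599225997925, -0.03282734751701355), (0.2466239631175995, 0.5891869068145752), 4.385905742645264) 0.10159281336595627
cover 0.97 [360. 216. 498. 305.] [ 0.5652 -0.134   0.0941] ((0.5660273432731628, -0.14481469988822937), (0.15839505195617676, 0.2724594175815582), 4.714635372161865) 0.10702383013544971
cover_lip 0.58 [360. 217. 492. 306.] [ 0.5653 -0.1343  0.0941] ((0.5661327838897705, -0.14582917094230652), (0.15851862728595734, 0.2729818522930145), 4.48567008972168) 0.10708787970522786
jar 0.74 [363. 322. 394. 353.] [ 0.418  -0.0427  0.0741] ((0.41661232709884644, -0.045109402388334274), (0.05527893826365471, 0.055503591895103455), 81.93859100341797) 0.0784991569505735
spanner 0.98 [239. 328. 325. 352.] [0.4092 0.1597 0.0069] ((0.40695080161094666, 0.14996036887168884), (0.037691548466682434, 0.1777564436197281), 2.067821502685547) 0.011080794615418348
spanner 0.69 [408. 305. 423. 321.] [ 0.4598 -0.1257  0.0357] ((0.4587952494621277, -0.12672141194343567), (0.03204723075032234, 0.023794207721948624), 5.77468204498291) 0.05023428141681471
clamp 0.65 [277. 189. 326. 222.] [0.6926 0.1151 0.0335] ((0.6954523324966431, 0.1107548177242279), (0.050508901476860046, 0.10561151802539825), 17.65379524230957) 0.05651418478705009
tray 0.64 [156. 266. 230. 327.] [0.5004 0.3354 0.0085] ((0.5002090334892273, 0.3383338451385498), (0.10394631326198578, 0.14878438413143158), 8.572911262512207) 0.023546324655095385
```

```bash
cat >> h.py <<'E'
O=np.array([.5565,-.0223]);TH=np.radians(4.58)
def inv(X):
    X=np.atleast_2d(X);R=np.array([[np.cos(TH),-np.sin(TH)],[np.sin(TH),np.cos(TH)]])
    return np.c_[(X[:,:2]-O)@R,X[:,2]]
def rel(s,X):
    "duct-frame target -> shift in tool axes /0.6, and turn about tool y /90 to yaw=TH"
    R=Ro.from_euler("xyz",s["eef_rot"],degrees=True)
    d=R.inv().apply(duct(O,TH,X)[0]-s["eef_pos"])/.6
    rv=(R.inv()*Ro.from_euler("xyz",[-90,0,np.degrees(TH)],degrees=True)).as_rotvec(degrees=True)/90
    print("tcp duct",np.round(inv(s["eef_pos"])*1000,1),"shift",np.round(d,4),"turn",np.round(rv,4))
E
python3 - <<'E'
from plant import manip
from h import *
for n in("top1","side0"):
    c=pickle.load(open(n+".pkl","rb"));D=inv(cloud(c).reshape(-1,3))
    m=(D[:,2]>.109)&(D[:,2]<.125)&(abs(D[:,0])<.08)&(abs(D[:,1])<.26)
    print(n,m.sum(),np.percentile(D[m],[2,50,98],axis=0).round(4).tolist())
c=pickle.load(open("top1.pkl","rb"))
im=c["image"][:,:,::-1].copy()
for q in [(x,y,.1) for x in(-.085,.085) for y in(-.265,.265)]:
    u=proj(c,duct(O,TH,[q]))[0];cv2.circle(im,tuple(int(round(a)) for a in u),3,(0,0,255),1)
cv2.imwrite("pics/chk.png",cv2.resize(im[180:380,140:540],None,fx=2,fy=2))
rel(manip.get_state(),[0,-.168,.2])
E
```

```text
top1 190 [[-0.0517, -0.1181, 0.1094], [-0.0002, -0.1149, 0.1153], [0.052, -0.1127, 0.1201]]
side0 367 [[-0.0552, -0.1196, 0.1092], [-0.0034, -0.1165, 0.1145], [0.0488, -0.1116, 0.118]]
tcp duct [[-392.4 -537.3  245.3]] shift [-0.4269  0.0755  0.7902] turn [ 0.     -0.8346  0.    ]
```

View pics/chk.png

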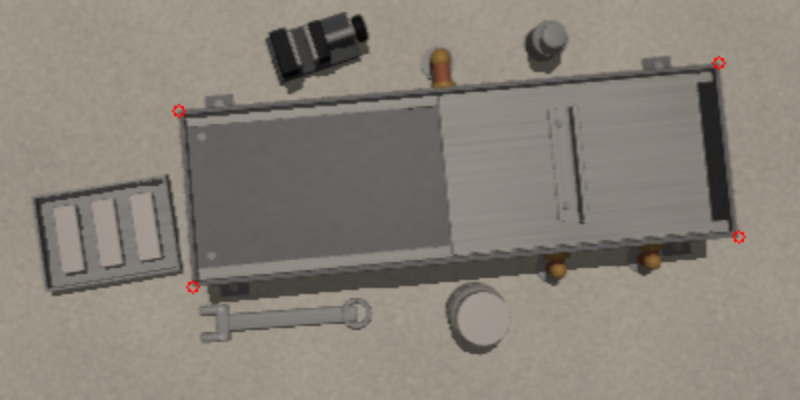

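The fitted corners lie on the duct, and the lip is at duct y about -115 in both cameras. I'll move above the cover, to the right of the lip.

```bash
python3 -m crank '[0,-0.834,0,-0.427,0.0755,0.79,-1, 0,-0.834,0,-0.427,0.0755,0.79,-1, 0,-0.834,0,-0.427,0.0755,0.79,-1, 0,-0.834,0,-0.427,0.0755,0.79,-1, 0,-0.834,0,-0.427,0.0755,0.79,-1, 0,-0.834,0,-0.427,0.0755,0.79,-1, 0,-0.834,0,-0.427,0.0755,0.79,-1, 0,-0.834,0,-0.427,0.0755,0.79,-1, 0,-0.834,0,-0.427,0.0755,0.79,-1, 0,-0.834,0,-0.427,0.0755,0.79,-1]' 40
python3 - <<'E'
from plant import manip
from h import *
rel(manip.get_state(),[0,-.168,.2])
E
```

```text
time_s: 1.38
eef_pos: [0.488, -0.2796, 0.2106]
eef_rot: [-90.0, -0.0, 1.4]
force: [1.0, -1.4, 1.3]
width: 0.003
tcp duct [[ -88.8 -251.   210.6]] shift [0.1402 0.0177 0.1463] turn [ 0.0004 -0.0349  0.0004]
```

```bash
python3 -m crank '[0,-0.035,0,0.14,0.018,0.146,-1, 0,-0.035,0,0.14,0.018,0.146,-1, 0,-0.035,0,0.14,0.018,0.146,-1, 0,-0.035,0,0.14,0.018,0.146,-1, 0,-0.035,0,0.14,0.018,0.146,-1, 0,-0.035,0,0.14,0.1,0.146,-1, 0,-0.035,0,0.14,0.1,0.146,-1, 0,-0.035,0,0.14,0.1,0.146,-1, 0,-0.035,0,0.14,0.1,0.146,-1, 0,-0.035,0,0.14,0.1,0.146,-1]'
python3 - <<'E'
from plant import manip
from h import *
rel(manip.get_state(),[0,-.168,.118])
c=manip.camera("side");cv2.imwrite("pics/s1.png",c["image"][:,:,::-1])
W=cloud(c);print(manip.get_state()["force"])
E
```

```text
time_s: 2.22
eef_pos: [0.5696, -0.1933, 0.1522]
eef_rot: [-90.1, -0.1, 4.2]
force: [-0.1, 0.6, -1.0]
width: 0.002
tcp duct [[  -0.6 -171.5  152.2]] shift [0.0008 0.057  0.0059] turn [ 0.0008 -0.0046  0.0012]
[ 0.11454485 -0.62759974  0.87702547]
```

View pics/s1.png

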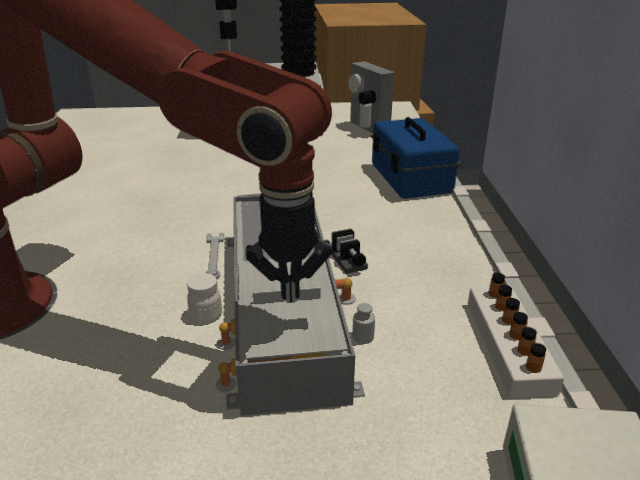

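The side view shows the shut fingers above the cover, right of the lip, with the tips at about (291,301). I'll check the tip height by projection.

Run:
```python
from plant import manip
from h import *
c=manip.camera("side");W=cloud(c)
for v in range(280,312,2): print(v,inv(W[v,289:294:4]).round(4).tolist())
for z in(.125,.138,.151):print(z,proj(c,duct(O,TH,[[0,-.182,z]])))
cv2.imwrite("pics/s2.png",cv2.resize(c["image"][220:360,220:370,::-1],None,fx=4,fy=4))
```

```text
280 [[-0.0023, -0.1758, 0.1768], [0.0029, -0.1851, 0.1827]]
282 [[-0.0028, -0.1814, 0.1771], [0.0031, -0.1812, 0.1765]]
284 [[-0.0031, -0.1842, 0.1756], [0.0029, -0.1825, 0.1738]]
286 [[-0.0031, -0.1828, 0.171], [0.0027, -0.184, 0.1713]]
288 [[-0.0033, -0.1842, 0.1684], [0.0026, -0.1839, 0.1676]]
290 [[-0.0033, -0.1834, 0.1643], [0.0026, -0.1835, 0.1638]]
292 [[-0.0034, -0.1835, 0.1607], [0.0026, -0.1824, 0.1594]]
294 [[-0.0035, -0.183, 0.1567], [0.0024, -0.1845, 0.1572]]
296 [[-0.0035, -0.1831, 0.1531], [0.0024, -0.1829, 0.1524]]
298 [[-0.0035, -0.1815, 0.1482], [0.0023, -0.1836, 0.1492]]
300 [[-0.0038, -0.1833, 0.1459], [0.0022, -0.1838, 0.1457]]
302 [[0.0005, -0.1214, 0.0953], [0.0072, -0.1191, 0.0929]]
304 [[0.0002, -0.1241, 0.0933], [0.0063, -0.1285, 0.096]]
306 [[-0.0005, -0.1324, 0.0956], [0.0058, -0.134, 0.0962]]
308 [[-0.0009, -0.1368, 0.095], [0.0055, -0.1375, 0.0949]]
310 [[-0.0014, -0.142, 0.095], [0.0049, -0.1442, 0.0961]]
0.125 [[291.7532636  310.41874091]]
0.138 [[291.55431953 303.52181452]]
0.151 [[291.35249368 296.51602233]]
```

View pics/s2.png

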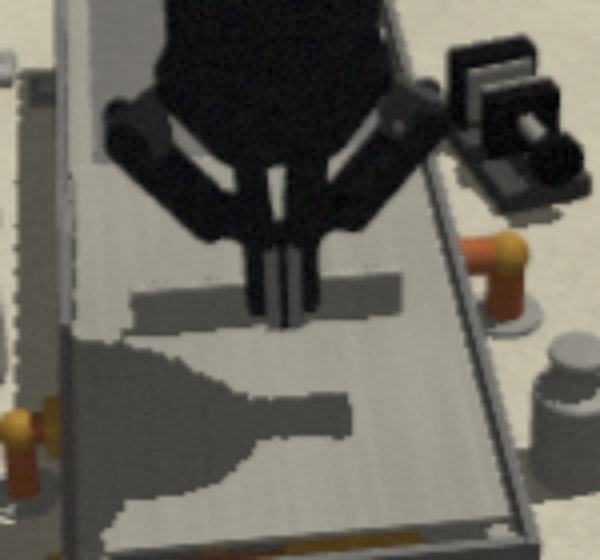

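```bash
python3 -m crank '[0,0,0,0,0.03,0,-1, 0,0,0,0,0.062,0,-1, 0,0,0,0,0.062,0,-1, 0,0,0,0,0.062,0.01,-1, 0,0,0,0,0.062,0.03,-1, 0,0,0,0,0.062,0.05,-1, 0,0,0,0,0.062,0.075,-1, 0,0,0,0,0.062,0.1,-1, 0,0,0,0,0.062,0.125,-1, 0,0,0,0,0.062,0.15,-1]'
python3 - <<'E'
from plant import manip
from h import *
rel(manip.get_state(),[0,.118,.114])
c=manip.camera("top");cv2.imwrite("pics/t2.png",c["image"][180:380,140:540,::-1]);print(manip.get_state()["force"])
E
```

```text
time_s: 3.15
eef_pos: [0.5633, -0.1014, 0.1147]
eef_rot: [-90.1, -0.1, 4.3]
force: [1.4, -3.6, 2.4]
width: 0.001
tcp duct [[  0.5 -79.4 114.7]] shift [-0.0026  0.0005  0.329 ] turn [ 0.0014 -0.0035  0.0016]
[ 1.06016897  2.43413495 -0.09770744]
```

View pics/t2.png

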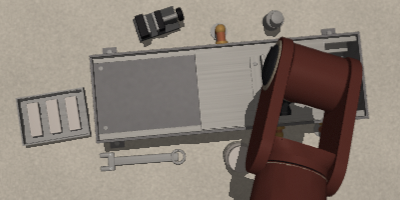

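The cover's left edge has moved from x=360 to about 337 in full-frame pixels, so it is sliding. I'll keep pushing.

```bash
python3 -m crank '[0,0,0,0,0,0.035,-1, 0,0,0,0,0,0.07,-1, 0,0,0,0,0,0.105,-1, 0,0,0,0,0,0.14,-1, 0,0,0,0,0,0.175,-1, 0,0,0,0,0,0.21,-1, 0,0,0,0,0,0.24,-1, 0,0,0,0,0,0.265,-1, 0,0,0,0,0,0.285,-1, 0,0,0,0,0,0.3,-1]'
python3 - <<'E'
from plant import manip
from h import *
rel(manip.get_state(),[0,.118,.114])
print(manip.get_state()["force"])
E
```

```text
time_s: 4.03
eef_pos: [0.5489, 0.0782, 0.1133]
eef_rot: [-90.0, 0.0, 4.3]
force: [0.8, -4.9, 2.5]
width: -0.002
tcp duct [[  0.5 100.8 113.3]] shift [-0.001  -0.0011  0.0287] turn [ 0.0003 -0.0031 -0.0001]
[ 0.79532151 -4.90526461  2.50174061]
```

```bash
python3 -m crank '[0,0,0,0,0,0.008,-1, 0,0,0,0,0,0.015,-1, 0,0,0,0,0,0.019,-1, 0,0,0,0,0,0.022,-1, 0,0,0,0,0,0.025,-1, 0,0,0,0,0,0.027,-1, 0,0,0,0,0,0.029,-1, 0,0,0,0,0,0.03,-1, 0,0,0,0,0,0.03,-1, 0,0,0,0,0,0.03,-1]'
python3 - <<'E'
from plant import manip
from h import *
rel(manip.get_state(),[0,.118,.114])
print(manip.get_state()["force"])
E
```

```text
time_s: 4.87
eef_pos: [0.548, 0.095, 0.1132]
eef_rot: [-90.0, -0.0, 4.2]
force: [0.6, -4.6, 2.4]
width: -0.001
tcp duct [[  0.9 117.6 113.2]] shift [-0.0015 -0.0013  0.0006] turn [-0.0001 -0.0039  0.0001]
[ 0.57998137 -4.64378215  2.41237407]
```

Not yet at the stop (the force is unchanged), so I'll creep on and watch the force.

```bash
python3 -m crank '[0,0,0,0,0,0.001,-1, 0,0,0,0,0,0.002,-1, 0,0,0,0,0,0.003,-1, 0,0,0,0,0,0.004,-1, 0,0,0,0,0,0.005,-1, 0,0,0,0,0,0.005,-1, 0,0,0,0,0,0.005,-1, 0,0,0,0,0,0.005,-1, 0,0,0,0,0,0.005,-1, 0,0,0,0,0,0.005,-1]'
python3 - <<'E'
from plant import manip
from h import *
rel(manip.get_state(),[0,.118,.114])
c=manip.camera("side");cv2.imwrite("pics/s3.png",c["image"][:,:,::-1])
print(manip.get_state()["force"])
E
```

```text
time_s: 5.7
eef_pos: [0.5481, 0.0967, 0.1133]
eef_rot: [-90.2, -0.0, 4.2]
force: [-0.2, -9.9, 2.5]
width: 0.003
tcp duct [[  1.1 119.3 113.3]] shift [-0.0018 -0.0012 -0.0021] turn [ 0.002  -0.0038  0.0004]
[ 1.12531486 -9.2655798   2.67574897]
```

View pics/s3.png

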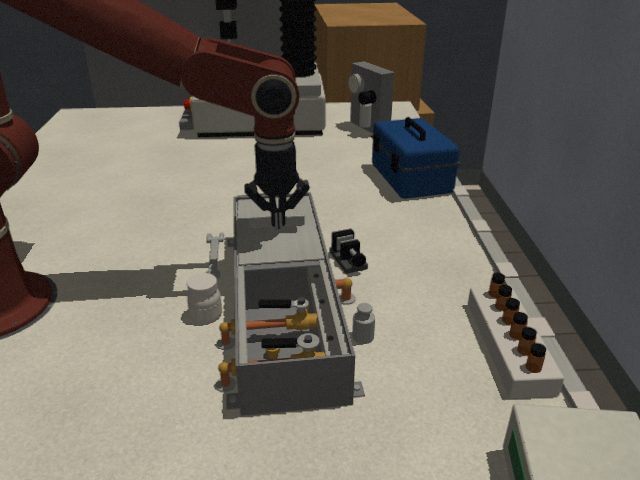

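The wrist force rose to about 10 N, so the cover has reached the stop. The duct is open, and the near valve at (308,342) seems to carry the disc. I'll back off, rise and look.

```bash
python3 -m crank '[0,0,0,0,0,-0.02,-1, 0,0,0,0,0,-0.035,-1, 0,0,0,0,0,-0.035,-1, 0,0,0,0,-0.05,-0.035,-1, 0,0,0,0,-0.1,-0.035,-1, 0,0,0,0,-0.14,-0.035,-1, 0,0,0,0,-0.14,-0.035,-1, 0,0,0,0,-0.14,-0.035,-1, 0,0,0,0,-0.14,-0.035,-1, 0,0,0,0,-0.14,-0.035,-1]'
python3 - <<'E'
from plant import manip
from h import *
rel(manip.get_state(),[0,-.2,.2])
c=manip.camera("top");pickle.dump(c,open("top3.pkl","wb"));cv2.imwrite("pics/t3.png",cv2.resize(c["image"][180:380,140:540,::-1],None,fx=2,fy=2))
cv2.imwrite("pics/t3z.png",cv2.resize(c["image"][200:320,350:520,::-1],None,fx=4,fy=4,interpolation=cv2.INTER_CUBIC))
W=cloud(c)
for n in["tagged_axis","tagged_lever","plain_axis","plain_lever","nipple","cover"]:
    for r in manip.cut_out(n,c)[:2]:
        p=W[r["pixels"]];p=inv(p[~np.isnan(p[:,0])])*1000
        print(n,round(r["p"],2),np.round(r["extent"]),np.round(np.percentile(p,[2,50,98],axis=0)).tolist())
c=manip.camera("side");pickle.dump(c,open("side3.pkl","wb"));cv2.imwrite("pics/s4z.png",cv2.resize(c["image"][240:400,210:370,::-1],None,fx=4,fy=3.7,interpolation=cv2.INTER_CUBIC))
W=cloud(c)
for n in["tagged_axis","tagged_lever","plain_axis","plain_lever","nipple","cover"]:
    for r in manip.cut_out(n,c)[:2]:
        p=W[r["pixels"]];p=inv(p[~np.isnan(p[:,0])])*1000
        print(n,round(r["p"],2),np.round(r["extent"]),np.round(np.percentile(p,[2,50,98],axis=0)).tolist())
E
```

```text
time_s: 6.58
eef_pos: [0.5481, 0.0773, 0.1951]
eef_rot: [-90.0, 0.2, 4.2]
force: [-0.3, -0.2, 0.4]
width: -0.001
tcp duct [[ -0.5  99.9 195.1]] shift [ 0.0037 -0.0086 -0.4998] turn [-0.0005 -0.0038 -0.0022]
tagged_axis 0.65 [450. 235. 476. 316.] [[-117.0, -213.0, -0.0], [-14.0, -192.0, 47.0], [47.0, -182.0, 83.0]]
tagged_lever 0.57 [459. 237. 472. 282.] [[-44.0, -211.0, 73.0], [8.0, -194.0, 77.0], [40.0, -184.0, 84.0]]
plain_axis 0.85 [403. 239. 422. 323.] [[-118.0, -109.0, 1.0], [-13.0, -95.0, 47.0], [46.0, -86.0, 84.0]]
plain_axis 0.4 [378. 323. 393. 351.] [[-167.0, -37.0, 45.0], [-143.0, -21.0, 75.0], [-117.0, -8.0, 78.0]]
plain_lever 0.83 [412. 245. 424. 286.] [[-43.0, -120.0, 3.0], [-3.0, -96.0, 77.0], [35.0, -85.0, 85.0]]
nipple 0.66 [428. 269. 442. 277.] [[-38.0, -150.0, 19.0], [-29.0, -140.0, 32.0], [-19.0, -133.0, 37.0]]
cover 0.96 [234. 223. 365. 318.] [[-75.0, 30.0, 90.0], [-6.0, 211.0, 94.0], [78.0, 257.0, 98.0]]
tagged_axis 0.76 [218. 333. 324. 391.] [[-119.0, -213.0, 1.0], [-21.0, -201.0, 63.0], [35.0, -185.0, 83.0]]
tagged_lever 0.77 [262. 333. 318. 351.] [[-47.0, -213.0, 4.0], [0.0, -198.0, 78.0], [35.0, -126.0, 84.0]]
plain_axis 0.7 [217. 296. 318. 350.] [[-119.0, -115.0, 1.0], [-18.0, -104.0, 43.0], [44.0, -32.0, 84.0]]
plain_lever 0.74 [260. 296. 306. 308.] [[-46.0, -111.0, 70.0], [-7.0, -99.0, 77.0], [31.0, -86.0, 84.0]]
nipple 0.57 [266. 345. 281. 361.] [[-43.0, -175.0, 4.0], [-32.0, -151.0, 18.0], [-20.0, -141.0, 46.0]]
cover 0.85 [236. 199. 324. 264.] [[-78.0, 5.0, 92.0], [-3.0, 110.0, 95.0], [73.0, 253.0, 115.0]]
```

View pics/t3.png

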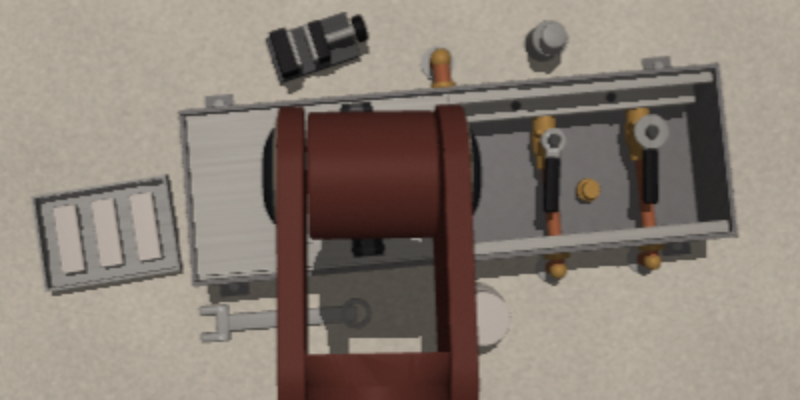

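View pics/t3z.png

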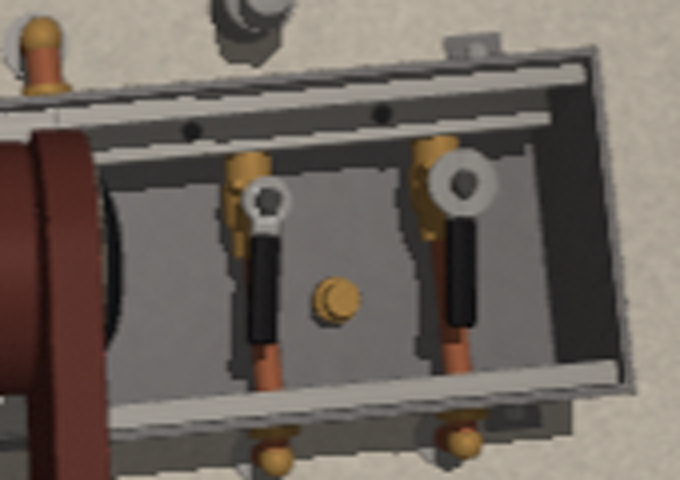

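View pics/s4z.png

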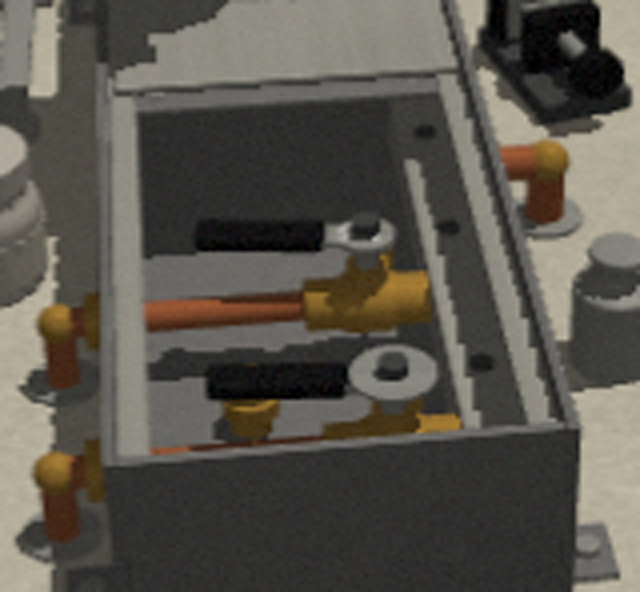

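The tagged valve, with the disc at about (466,246) in the full frame, is the right-hand one at duct y ≈ -198. The plain valve is at -100, and the nipple stands between them at (434,275). The cover's right edge is at y ≈ +4, which is where it should be. I'll check the spindle by projection and plan the arc.

```bash
cat >> h.py <<'E'
S=np.array([.025,-.198])
def pose(ph,r=.05,off=.0185,z=.074):
    a=np.radians(ph); n=np.array([np.sin(a),np.cos(a)]); G=S+r*np.array([-np.cos(a),np.sin(a)])
    return np.r_[G-off*n,z], np.degrees(TH)-ph
def rows(s,phs,**k):
    R=Ro.from_euler("xyz",s["eef_rot"],degrees=True)
    R=Ro.from_euler("xyz",[-90,0,s["eef_rot"][2]],degrees=True)
    for ph in phs:
        X,y=pose(ph,**k); d=R.inv().apply(duct(O,TH,X)[0]-s["eef_pos"])/.6
        print(ph,"turn y",round(-(y-s["eef_rot"][2])/90,3),"shift",d.round(4))
E
python3 - <<'E'
from plant import manip
from h import *
c=pickle.load(open("top3.pkl","rb"))
print(proj(c,duct(O,TH,[[.025,-.198,.08],[-.047,-.198,.078],[.025,-.1,.08],[0,.004,.094]])))
for n in("top3","side3"):
    c=pickle.load(open(n+".pkl","rb"));D=inv(cloud(c).reshape(-1,3))
    for y in(-.198,-.1):
      m=(D[:,2]>.066)&(D[:,2]<.09)&(abs(D[:,1]-y)<.03)&(D[:,0]<.05)&(D[:,0]>-.06)
      h=m&(D[:,0]<.005)
      d=m&(D[:,0]>.012)
      print(n,y,"handle fit slope",np.polyfit(D[h,0],D[h,1],1),"tip x",np.percentile(D[h,0],1),"disc",(np.percentile(D[d],2,axis=0)+np.percentile(D[d],98,axis=0))/2)
s=manip.get_state();print(s["joint_pos"]);rel(s,[-.025,-.23,.195])
E
```

```text
[[465.80894201 245.17203644]
 [469.31712402 281.34660519]
 [416.97260397 249.54413198]
 [366.84941293 266.71578441]]
top3 -0.198 handle fit slope [-0.09583795 -0.19328891] tip x -0.045519434666044925 disc [ 0.026953   -0.19777702  0.07923785]
top3 -0.1 handle fit slope [-0.14117852 -0.0964338 ] tip x -0.044759236987847284 disc [ 0.02426983 -0.10038266  0.0780088 ]
side3 -0.198 handle fit slope [-0.10586429 -0.19874294] tip x -0.049314228674550264 disc [ 0.02493442 -0.19814827  0.07966064]
side3 -0.1 handle fit slope [-0.12365268 -0.09942338] tip x -0.048475644816245854 disc [ 0.02295322 -0.10194867  0.07808351]
[ 2.99603698e-01 -4.61765028e+00  1.04629252e+02  3.44589673e-04
  7.99822796e+01 -3.93902389e+00]
tcp duct [[  0.7  99.6 197.2]] shift [-0.0396  0.0037 -0.5496] turn [ 0.     -0.0038  0.0001]
```

Spindles agree within 2 mm. Tagged starts at about 0.10 rad and plain at about 0.13 rad. Next I move over to the right of the tagged handle.

```bash
python3 -m crank '[0,0,0,-0.005,0,-0.06,-1, 0,0,0,-0.01,0,-0.12,-1, 0,0,0,-0.015,0,-0.18,-1, 0,0,0,-0.02,0,-0.24,-1, 0,0,0,-0.025,0,-0.3,-1, 0,0,0,-0.03,0,-0.36,-1, 0,0,0,-0.035,0,-0.42,-1, 0,-0.004,0,-0.04,0.003,-0.48,-1, 0,-0.004,0,-0.04,0.003,-0.53,-1, 0,-0.004,0,-0.04,0.003,-0.55,-1]'
python3 - <<'E'
from plant import manip
from h import *
s=manip.get_state();rel(s,[-.025,-.23,.074])
E
```

```text
time_s: 8.12
eef_pos: [0.5494, -0.2575, 0.1954]
eef_rot: [-90.1, -0.0, 4.4]
force: [0.0, 0.0, 0.9]
width: -0.0
tcp duct [[ -25.9 -233.9  195.4]] shift [0.0014 0.2024 0.0068] turn [ 0.0008 -0.0019  0.    ]
```

```bash
python3 -m crank '[0,0,0,0,0,0,-1, 0,0,0,0,0.03,0,-1, 0,0,0,0,0.06,0,-1, 0,0,0,0,0.09,0,-1, 0,0,0,0,0.12,0,-1, 0,0,0,0,0.145,0,-1, 0,0,0,0,0.165,0,-1, 0,0,0,0,0.185,0,-1, 0,0,0,0,0.2,0,-1, 0,0,0,0,0.2,0,-1]'
python3 - <<'E'
from plant import manip
from h import *
s=manip.get_state();rel(s,[-.025,-.23,.074]);print(s["force"])
c=manip.camera("side");cv2.imwrite("pics/s5.png",cv2.resize(c["image"][200:400,200:380,::-1],None,fx=3,fy=3,interpolation=cv2.INTER_CUBIC))
rows(s,[0,6,12,20,28,36,44])
E
```

```text
time_s: 8.95
eef_pos: [0.5486, -0.2526, 0.0731]
eef_rot: [-89.9, 0.2, 4.6]
force: [-0.2, 0.3, -0.5]
width: 0.002
tcp duct [[ -26.2 -228.9   73.1]] shift [ 0.002  -0.0015 -0.0018] turn [-0.0015  0.0005 -0.0019]
[-0.21481389  0.27870151 -0.50361843]
0 turn y 0.001 shift [ 0.002  -0.0015  0.0207]
6 turn y 0.067 shift [-0.0007 -0.0015  0.0295]
12 turn y 0.134 shift [-0.0025 -0.0015  0.0387]
20 turn y 0.223 shift [-0.0034 -0.0015  0.051 ]
28 turn y 0.312 shift [-0.0026 -0.0015  0.0634]
36 turn y 0.401 shift [-0.0001 -0.0015  0.0755]
44 turn y 0.489 shift [ 0.0041 -0.0015  0.0872]
```

View pics/s5.png

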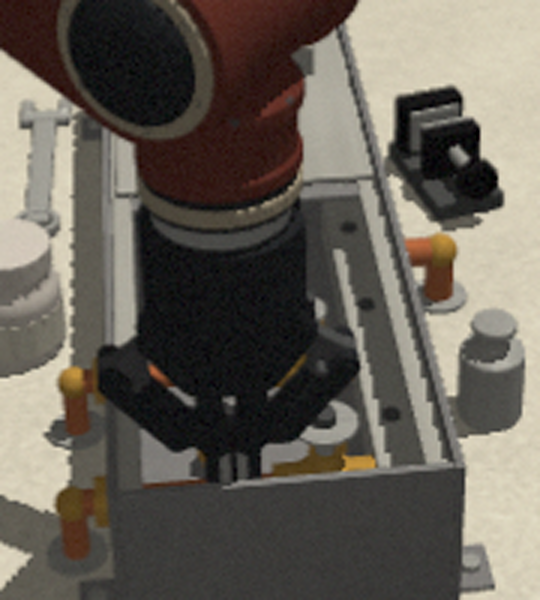

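The fingers are in the duct to the right of the tagged handle, with no contact force. I'll push along the arc.

```bash
python3 -m crank '[0,0,0,0.002,-0.001,0.01,-1, 0,0,0,0.002,-0.001,0.02,-1, 0,0.067,0,-0.001,-0.001,0.0295,-1, 0,0.134,0,-0.0025,-0.001,0.039,-1, 0,0.18,0,-0.003,-0.001,0.045,-1, 0,0.223,0,-0.0034,-0.001,0.051,-1, 0,0.268,0,-0.003,-0.001,0.0572,-1, 0,0.312,0,-0.0026,-0.001,0.0634,-1, 0,0.4,0,0,-0.001,0.0755,-1, 0,0.45,0,0.002,-0.001,0.082,-1]'
python3 - <<'E'
from plant import manip
from h import *
s=manip.get_state();rel(s,[-.025,-.23,.074]);print(s["force"])
c=manip.camera("side");cv2.imwrite("pics/s6.png",cv2.resize(c["image"][200:400,200:380,::-1],None,fx=3,fy=3,interpolation=cv2.INTER_CUBIC))
X,y=pose(40.5);print(X*1000,y,s["eef_rot"])
rows(s,[40.5,45,50,55,60,66,72,78,84,90,94])
E
```

```text
time_s: 9.83
eef_pos: [0.5465, -0.2053, 0.0773]
eef_rot: [-90.2, -0.1, -36.2]
force: [-3.9, -3.3, 2.4]
width: -0.001
tcp duct [[ -24.6 -181.6   77.3]] shift [ 0.0521  0.0057 -0.0615] turn [ 2.10e-03 -4.53e-01 -1.00e-04]
[-3.88644911 -3.33365227  2.37789461]
[ -25.03508717 -179.59510795   74.        ] -35.92 [-9.01754823e+01 -5.45067749e-02 -3.61883980e+01]
40.5 turn y -0.003 shift [-0.0028  0.0055  0.0021]
45 turn y 0.047 shift [-0.005   0.0055  0.0087]
50 turn y 0.103 shift [-0.0068  0.0055  0.0162]
55 turn y 0.158 shift [-0.008   0.0055  0.0239]
60 turn y 0.214 shift [-0.0084  0.0055  0.0316]
66 turn y 0.28 shift [-0.0081  0.0055  0.0409]
72 turn y 0.347 shift [-0.0068  0.0055  0.0501]
78 turn y 0.414 shift [-0.0046  0.0055  0.0591]
84 turn y 0.48 shift [-0.0014  0.0055  0.0679]
90 turn y 0.547 shift [0.0026 0.0055 0.0763]
94 turn y 0.591 shift [0.0058 0.0055 0.0816]
```

View pics/s6.png

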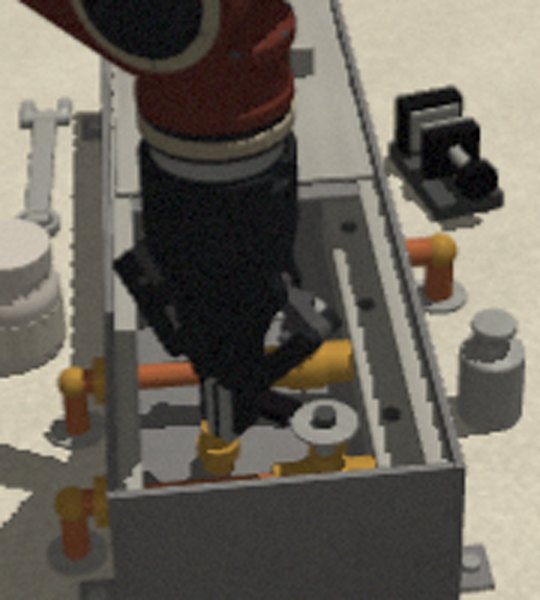

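The handle is moving with the fingers, about half way round. Continuing the arc.

```bash
python3 -m crank '[0,0.048,0,-0.0022,0.001,0.0068,-1, 0,0.105,0,-0.004,0.001,0.0142,-1, 0,0.16,0,-0.0052,0.002,0.022,-1, 0,0.216,0,-0.0056,0.002,0.03,-1, 0,0.28,0,-0.0053,0.002,0.039,-1, 0,0.347,0,-0.004,0.002,0.048,-1, 0,0.414,0,-0.0018,0.002,0.057,-1, 0,0.48,0,0.0014,0.002,0.066,-1, 0,0.547,0,0.0054,0.002,0.0745,-1, 0,0.56,0,0.0062,0.002,0.076,-1]'
python3 - <<'E'
from plant import manip
from h import *
s=manip.get_state();rel(s,[-.025,-.23,.074]);print(s["force"])
c=manip.camera("side");cv2.imwrite("pics/s7.png",cv2.resize(c["image"][200:400,200:380,::-1],None,fx=3,fy=3,interpolation=cv2.INTER_CUBIC))
X,y=pose(91);print(X*1000,y,s["eef_rot"])
rows(s,[90,91,93,95,97])
E
```

```text
time_s: 10.72
eef_pos: [0.5736, -0.1713, 0.0757]
eef_rot: [-90.6, -0.2, -86.4]
force: [-18.5, -6.3, 10.1]
width: -0.002
tcp duct [[   5.2 -149.9   75.7]] shift [ 0.1343  0.0038 -0.0481] turn [ 0.0066 -1.0104 -0.0036]
[-18.45993246  -6.2750966   10.08802214]
[   7.37543796 -147.68474572   74.        ] -86.42 [-90.58016654  -0.17287877 -86.35525525]
90 turn y -0.01 shift [-0.0032  0.0029  0.0021]
91 turn y 0.001 shift [-0.0037  0.0029  0.0036]
93 turn y 0.023 shift [-0.0047  0.0029  0.0065]
95 turn y 0.045 shift [-0.0057  0.0029  0.0095]
97 turn y 0.067 shift [-0.0065  0.0029  0.0125]
```

View pics/s7.png

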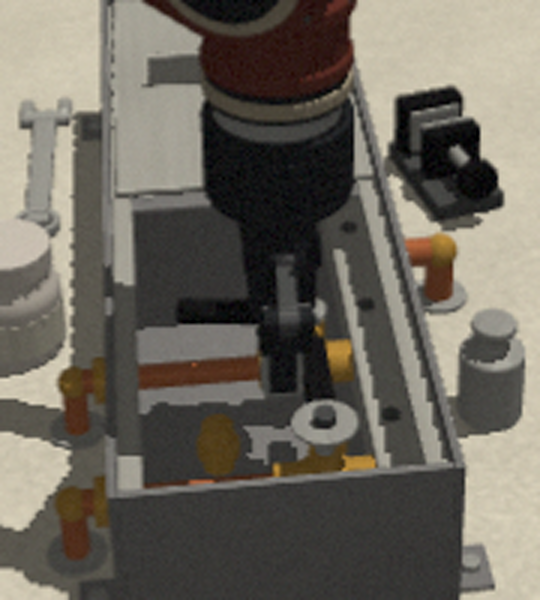

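The force jumped to about 18 N, which suggests the stop. A small extra push will confirm it.

```bash
python3 -m crank '[0,0,0,0,0,0.001,-1, 0,0,0,0,0,0.002,-1, 0,0,0,0,0,0.003,-1, 0,0,0,0,0,0.003,-1, 0,0,0,0,0,0.003,-1, 0,0,0,0,0,0.003,-1, 0,0,0,0,0,0.003,-1, 0,0,0,0,0,0.003,-1, 0,0,0,0,0,0.003,-1, 0,0,0,0,0,0.003,-1]'
python3 - <<'E'
from plant import manip
from h import *
s=manip.get_state();rel(s,[-.025,-.23,.074]);print(s["force"])
E
```

```text
time_s: 11.6
eef_pos: [0.5737, -0.1713, 0.0757]
eef_rot: [-90.8, -0.1, -86.2]
force: [-21.6, -4.9, 12.0]
width: 0.001
tcp duct [[   5.3 -149.9   75.7]] shift [ 0.1341  0.0037 -0.0486] turn [ 0.0075 -1.0084 -0.0058]
[-21.63001421  -4.89241528  12.00723294]
```

There was no motion and more force, so it is at the hard stop. I'll back off, rise and move clear.

```bash
python3 -m crank '[0,0,0,0,0,-0.015,-1, 0,0,0,0,0,-0.035,-1, 0,0,0,0,0,-0.04,-1, 0,0,0,0,-0.03,-0.04,-1, 0,0,0,0,-0.08,-0.04,-1, 0,0,0,0,-0.14,-0.04,-1, 0,0,0,0,-0.2,-0.04,-1, 0,0,0,0,-0.25,-0.04,-1, 0,0,0,0,-0.28,-0.06,-1, 0,0,0,0,-0.28,-0.09,-1]'
python3 -m crank '[0,0,0,-0.05,0,-0.03,-1, 0,0,0,-0.1,0,-0.06,-1, 0,0,0,-0.15,0,-0.1,-1, 0,0,0,-0.2,0,-0.1,-1, 0,0,0,-0.25,0,-0.1,-1, 0,0,0,-0.3,0,-0.1,-1, 0,0,0,-0.35,0,-0.1,-1, 0,0,0,-0.4,0,-0.1,-1, 0,0,0,-0.45,0,-0.1,-1, 0,0,0,-0.45,0,-0.1,-1]'
python3 - <<'E'
from plant import manip
from h import *
s=manip.get_state();print(s["force"])
for n in("top","side"):
    c=manip.camera(n);cv2.imwrite(f"pics/{n}9.png",c["image"][:,:,::-1])
    D=inv(cloud(c).reshape(-1,3))
    W=cloud(c)
    m=(D[:,2]>.066)&(D[:,2]<.0795)&(D[:,1]>-.175)&(D[:,1]<-.12)&(D[:,0]<.06)&(D[:,0]>-.06)
    if m.sum()>5: print(n,"tagged",m.sum(),np.polyfit(D[m,1],D[m,0],1),D[m].mean(0))
    h=(D[:,2]>.066)&(D[:,2]<.09)&(abs(D[:,1]+.1)<.03)&(D[:,0]<.005)&(D[:,0]>-.06)
    if h.sum()>5: print("plain",np.polyfit(D[h,0],D[h,1],1))
    m=(D[:,2]>.109)&(D[:,2]<.125)&(abs(D[:,0])<.08)&(abs(D[:,1])<.26)
    if m.sum()>5:print("lip",np.percentile(D[m],[2,50,98],axis=0).round(4).tolist())
    for k in["nipple","cover","jar","spanner","weight","clamp","tray"]:
      for r in manip.cut_out(k,c)[:1]:
        p=W[r["pixels"]];p=p[~np.isnan(p[:,0])];print(k,round(r["p"],2),np.round(r["extent"]),np.median(p,0).round(3))
E
```

```text
time_s: 12.43
eef_pos: [0.528, -0.174, 0.2502]
eef_rot: [-89.4, -0.3, -86.2]
force: [0.0, -0.2, 0.3]
width: 0.004
time_s: 13.27
eef_pos: [0.4469, 0.0966, 0.2436]
eef_rot: [-89.9, 0.1, -85.9]
force: [0.4, -1.1, -0.5]
width: -0.001
[ 0.42465072 -1.10677632 -0.49163126]
top tagged 154 [0.02598125 0.02890953] [ 0.02501022 -0.15008168  0.07724236]
plain [-0.13749159 -0.09641116]
lip [[-0.0503, 0.1286, 0.1124], [0.0001, 0.131, 0.1159], [0.0545, 0.1335, 0.1198]]
nipple 0.46 [427. 270. 443. 277.] [ 0.541 -0.164  0.031]
cover 0.94 [236. 225. 371. 318.] [0.547 0.108 0.094]
jar 0.7 [410. 241. 425. 284.] [ 0.563 -0.118  0.077]
spanner 0.71 [239. 332. 252. 354.] [0.411 0.22  0.007]
weight 0.75 [404. 190. 422. 208.] [ 0.692 -0.12   0.048]
clamp 0.97 [275. 187. 325. 224.] [0.693 0.116 0.019]
tray 0.88 [156. 266. 232. 327.] [0.5   0.335 0.009]
side tagged 146 [0.00519068 0.02221193] [ 0.02142658 -0.15130111  0.07773217]
plain [-0.12684504 -0.09940341]
lip [[-0.0538, 0.1264, 0.1091], [-0.0022, 0.1307, 0.114], [0.0512, 0.1354, 0.1182]]
nipple 0.65 [265. 338. 279. 360.] [ 0.537 -0.174  0.025]
cover 0.56 [239. 198. 325. 267.] [0.545 0.087 0.095]
jar 0.73 [187. 271. 224. 324.] [ 0.415 -0.067  0.05 ]
spanner 0.63 [204. 234. 226. 277.] [0.406 0.156 0.007]
weight 0.98 [350. 302. 378. 343.] [ 0.691 -0.137  0.04 ]
clamp 0.56 [331. 228. 368. 279.] [0.687 0.107 0.035]
tray 0.48 [245. 193. 246. 195.] [0.463 0.397 0.024]
```

View pics/top9.png

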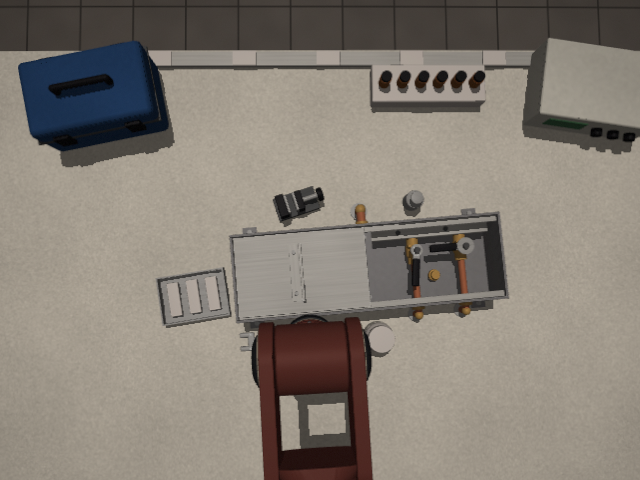

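View pics/side9.png

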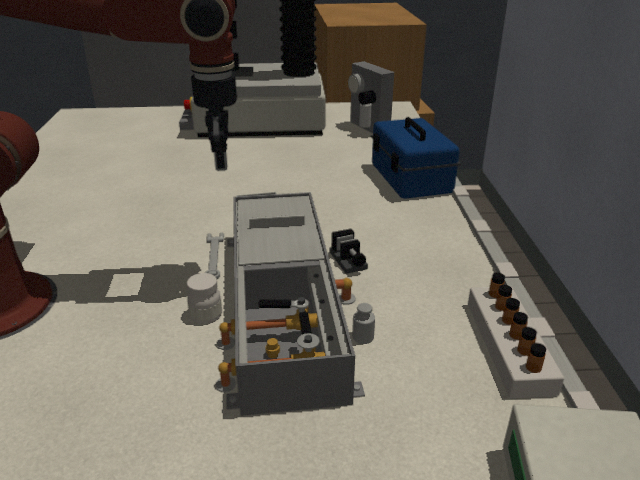

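The top and side views show the cover fully left and flat, with the lip at duct y ≈ 131. The tagged handle points left at about (443,247) and the plain handle is unchanged. The nipple is still at (434,275) and the arm is clear, so I'm handing in.

Run:
```python
from plant import manip
s=manip.get_state();print(s["dq"].round(2),s["time_s"]);print(manip.close_job())
```

```text
[ 0.01 -0.02  0.02  0.05 -0.04  0.16] 14.0667
the job is handed in; nothing more can be done
None
```

I pushed the cover by its lip to the left end, then pushed the tagged valve's handle round to its hard stop. The tagged valve was the right-hand one, at duct y -198. I handed in at 14.1 s with the arm well clear.

**Cover:** the lip sits at duct y 131 mm in both cameras, against a nominal 132 mm. At the end the push force rose from about 5 N to 10 N. The cover lies flat.

**Tagged valve:** the handle points left, within about 1.5° of fully shut. A further 1.8 mm of commanded push moved nothing, and the wrist force there was about 25 N.

**Plain valve:** its handle is still at about 0.13 rad, as it started.

**Other things:** in the pictures the nipple, jar, weight, clamp, spanner and tray are where they were. Two checks were weak:
- **Network errors:** in the last top picture the network took the plain handle for the jar. In the last side picture its tray report was only a sliver.
- **Spanner:** the arm partly hid it in the last top picture. The side view shows it in place.

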